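# Load a bar into the drill jig and latch it

### The job

Load the ground steel bar into the drill jig: lay it on the jig's open bed, slide it lengthwise between the guide rails and under the bushing plate until its end is fully home against the stop, then swing the latch arm all the way shut behind the bar's tail. Leave the brush, the caliper, the tin and the hex key where they lie.

Things in the scene. Friction and masses are not known exactly. Their poses are not given: they have to be found in the camera images.
- ground_bar: the loose ground steel bar, plain grey metal with small tapped holes, 32 wide (its x) x 270 long (its y) x 20 high mm, about 0.8 kg; starts flat on the table; origin at the centre of its underside; either end may go in first
- bar_centre (a point): the centre of the ground steel bar, 10 mm above its underside
- drill_jig: the drill jig, fixed to the table: dark steel bed 150 wide (x -75 to 75) x 335 long (y -170 to 165) x 16 mm thick. Origin on the table below the middle of a fully loaded bar: the bar slides along +y and when loaded lies at x = 0 from y = -135 to 135, underside at z = 16. Bed open above for y < -6, save the latch pivot and a 6 mm pin at x = -44, y = -132, up to z = 32
- channel_mouth (a point): where the bar goes in under the bushing plate, on the bed: x = 0, y = 10, z = 16 mm of the jig. Two guide rails leave a channel 36 mm wide from y = 10 to 135, with flared mouths from y = -6 (54 mm wide there) to 12; the grey bushing plate (84 wide, y 5 to 155, z 39.5 to 51.5, three bushings up to z = 58, chamfered lip) roofs it, leaving 3.5 mm above the bar
- stop_face (a point): middle of the end stop's face at the channel's far end, on the bed: x = 0, y = 135, z = 16 mm of the jig; a loaded bar's end touches it
- latch (a joint): angle of the latch arm in rad: 0 = shut, the arm lying across the channel square behind the tail of a loaded bar with 1 mm to spare, hard against its stop; grows as the arm swings out, away from the bushing plate, to 2.4; it starts open and stays where it is left (light friction)
- latch_pivot (a point): the latch's upright pivot axis, at x = -60, y = -146, z = 32 mm of the jig (the arm's top face). With the latch at angle q the arm points along (cos q, -sin q) in the jig's x, y. The arm is 20 mm wide, from z = 20 to 32; its round pivot end is 25 mm across, the screw goes up to z = 37
- latch_knob (a point): the black round knob upright on the latch's free end, 100 mm from the pivot axis: 20 mm across from z = 40 to 62, top at about z = 65; this point is on its axis at z = 50
- chip_brush: chip brush with wooden handle, 43 x 168 x 12 mm, a bystander
- caliper: vernier caliper, 69 x 232 x 8 mm, a bystander
- grease_tin: round metal tin with a red square on its lid, 70 mm across, 37 high, a bystander
- hex_key: black hex key, 29 x 103 x 7 mm, a bystander

How it is judged:
On the way:
1. the bar lies on the jig's bed with its front end well in under the bushing plate (y of bar_centre in the frame of drill_jig above -0.075 m and x of bar_centre in the frame of drill_jig between -0.012 and 0.012 m and z of bar_centre in the frame of drill_jig below 0.034 m and angle between the y axis of ground_bar and the y axis of drill_jig, either way round below 0.12 rad), for 0.2 s.
At the end, for the whole second after the job is handed in: The bar lies flat on the bed, in the channel under the bushing plate, its end within 4 mm of the end stop, and the latch is shut behind it to within 0.06 rad (6 mm at the knob); all at rest (y of bar_centre in the frame of drill_jig between -0.004 and 0.004 m and x of bar_centre in the frame of drill_jig between -0.005 and 0.005 m and z of bar_centre in the frame of drill_jig below 0.029 m and angle between the y axis of ground_bar and the y axis of drill_jig, either way round below 0.05 rad and value of joint latch below 0.06 rad and linear speed of ground_bar below 0.01 m/s); the robot touches nothing.
It fails at once if the brush, the caliper, the tin or the hex key is pushed more than 3 cm from where it lay (distance of any of chip_brush, caliper, grease_tin, hex_key from where it was at the start of the episode above 0.03 m).
It also fails if it takes over 58 s, if anything falls off the work surface, if the arm or the gripper's body presses on something with over 40 N, if the wrist force passes 120 N, or if a joint passes its speed limit or range.

### The arm

A 6-joint arm with a two-finger parallel gripper is mounted at the origin on the work surface; the furniture and walls round the work are solid. World frame = base frame: x ahead of the robot, y to its left, z up, the work surface at z = 0. Lengths are in m, angles in rad, forces in N, time in s.
With the tool pointing down it reaches from about 0.375 to 0.9 m from the base axis. Payload 3.1 kg.
Tool frame: the origin (TCP) lies at the very end of the fingers, on their centre line; the grasp point (between the pads) lies 19 mm behind it; z points along the fingers, y is the line along which they close (so a half turn about z gives the same grasp; the last joint's range is limited). The gripper opens to 85 mm and grips with 20 to 120 N. Pads are 22 mm wide; open, the fingers measure 114 mm over their backs; the gripper's body (76 mm by 85 mm) begins 54 mm behind the grasp point. The pads swing forward as they close: fully open they stand 13 mm farther back than shut.
Start: joints at [-1.355, 0.527, 1.433, -0, 1.181, -0.178], TCP at [0.24, -0.577, 0.231] pointing down, gripper open.
Joint ranges: [-3.08, 3.08], [-0.75, 2.2], [0.22, 2.44], [-1.43, 4.57], [0, 2.65], [-2.85, 2.85]. Speed limits (rad/s): [2.79, 2.79, 3.14, 3.14, 3.14, 3.14].

### API

Orientations are given as a unit quaternion [x, y, z, w].
In Python, from station import manip, vision gives the robot as it stands.
- The arm moves only by the tool drive_tool, never from a script. Its argument "deltas" is a list that holds one entry, the list of rows, each a list of 4 numbers: the shift along the tool's x, y, z in mm, then the turn about the tool's z in rad. A call has 1 to 5 rows; each row is the pose to reach, as a shift and turn from the pose commanded when the call began, along the tool's axes at that moment; what a row does not reach only later rows make up. A row lasts 1/12 s, in which the tool goes at most 41.7 mm and 7.16 degrees, less where a joint would pass 70% of its speed; a pose out of reach is approached as far as the arm can. A call with a gripper value outside its range is refused whole. "jaw" is the finger opening in mm, from 0 to 85.4, set as the call begins (left out, the last holds). The fingers move at their own pace and stop on an object; "force" is the grip in N (left out, the last holds). Time passes only in rows, so rows that repeat a pose let the fingers close. It gives the time, the measured TCP pose, the force, the opening and the grip force at its end, in the units of the state.
- manip.sense(): the state, without advancing time (a new reading comes with each control period).
- vision.snapshot(name): name is "scene" or "top" or "wrist"; returns the picture (384x512x3 uint8, red, green, blue); there is no depth.
- vision.camera_model(name): a dict with "camera_matrix" (3x3 intrinsics, pixels), "rvec" (rotation vector, rad) and "tvec" (3), from world to camera coordinates, as OpenCV has them. Camera axes: x right, y down, z forward; pixel columns grow to the right and rows downward; lengths in m; the calibration is good to about 2 mm. The wrist camera is an equidistant fisheye: a pixel r from the principal point sees the ray r / f radians off the axis. A picture is of the moment at which its call begins: read the wrist's pose just before it. camera_model takes no time and is no camera call; for the wrist camera it gives the pose at the moment of the call.
- manip.sign_off(): hands the job in; it is judged then, once.
The state is a dict: "t": time; "q": joint angles; "qd": joint speeds; "tau": joint torques, N m; "tcp_pos": TCP position; "tool_rot": TCP orientation; "force": force on the tool from outside, world axes, zero at the start; "ft_torque": the same for the moment, N m; "finger_gap": opening from 0.0 (shut) to 1.0 (fully open); "gripper_force": force on a finger pad.
Only numpy, scipy, OpenCV 4.12 (cv2) and the standard library are available. Lean on these libraries where they do the work, as an engineer would, in place of code of your own. Each camera call takes 0.05 s, during which the arm holds its last target. There are 200 camera calls.

## Working session

There is one attempt and no reset: what is moved stays moved. The work goes in short steps, Python scripts to look and compute and a tool call to move; the robot and the scene stay as the last step left them, time stands still between calls to the robot, and variables do not carry over. Pictures are saved under pics/ and viewed, at most 10 in all, crops included, and the job is handed in when it is done.

Besides the shell and the picture viewer there is one more tool, called after "Request:" as name([rows], argument=value, ...), one row to a line, values as JSON. drive_tool: Moves the arm, as the interface text tells. Its arguments: {"type":"object","properties":{"deltas":{"type":"array"},"jaw":{"type":"number"},"force":{"type":"number"}},"required":["deltas"]}

```bash
mkdir -p pics
cat > h.py <<'E'
import numpy as np, cv2
from station import manip, vision
def save(n,f):
    im=vision.snapshot(n); cv2.imwrite(f,im[:,:,::-1]); return im
def ray(n,px,z):
    m=vision.camera_model(n); K=np.array(m["camera_matrix"]); R=cv2.Rodrigues(np.array(m["rvec"],float))[0]; t=np.array(m["tvec"],float).ravel()
    px=np.atleast_2d(np.array(px,float)); d=np.c_[px,np.ones(len(px))]@np.linalg.inv(K).T@R; c=-R.T@t
    return c+d*((z-c[2])/d[:,2])[:,None]
def proj(n,P):
    m=vision.camera_model(n); return cv2.projectPoints(np.array(P,float).reshape(-1,1,3),np.array(m["rvec"],float),np.array(m["tvec"],float),np.array(m["camera_matrix"],float),None)[0].reshape(-1,2)
E
python3 - <<'E'
from h import *
a=save("top","pics/top.png"); b=save("scene","pics/scene.png")
print(manip.sense())
for n in("top","scene"): print(vision.camera_model(n))
E
```

```text
{'t': 0.1, 'q': array([-1.35549519e+00,  5.28396964e-01,  1.43377721e+00,  1.10857675e-05,
        1.18142254e+00, -1.78504539e-01]), 'qd': array([ 0.00031525, -0.00220532, -0.00194565, -0.00237341,  0.00014254,
       -0.00064457]), 'tau': array([-5.52498847e-06, -4.43303204e+01, -1.78586322e+01, -2.53939797e-04,
        3.91265057e-03, -5.41597231e-06]), 'tcp_pos': array([ 0.23970202, -0.57650171,  0.23041592]), 'tool_rot': array([ 9.80677108e-01,  1.95630791e-01, -1.33096112e-05, -1.00195510e-03]), 'force': array([-0.56691978,  1.04698706,  0.24944244]), 'ft_torque': array([ 0.0279875 , -0.01615261, -0.01549801]), 'gripper_force': 0.0, 'finger_gap': 0.9994895545333149}
{'camera_matrix': array([[381.31557458,   0.        , 258.93356809],
       [  0.        , 381.31557458, 187.55095923],
       [  0.        ,   0.        ,   1.        ]]), 'rvec': array([ 2.18900022, -2.16283272,  0.13776874]), 'tvec': array([-0.07763006,  0.5683354 ,  1.19176072])}
{'camera_matrix': array([[460.80368742,   0.        , 255.89732921],
       [  0.        , 460.80368742, 185.21477573],
       [  0.        ,   0.        ,   1.        ]]), 'rvec': array([ 0.66176392, -2.69834313,  1.00111546]), 'tvec': array([0.48795475, 0.25778612, 0.88801381])}
```

View pics/top.png

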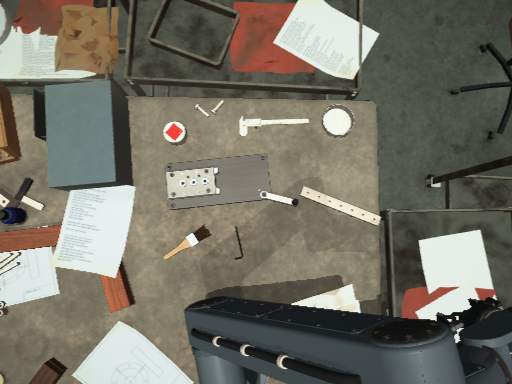

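View pics/scene.png

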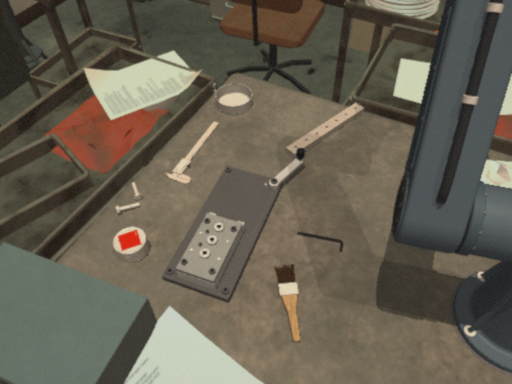

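The top view shows the bar at about (302,190)-(380,222), the jig at (165,155)-(270,208) with its plate on the left, and the latch pivot at (263,193) with its knob at (295,202). The bystanders are clear of all of these. Next I'll measure the bar and jig.

Run:
```python
from h import *
a=cv2.imread("pics/top.png"); b=cv2.imread("pics/scene.png")
print("corners",ray("top",[[0,0],[512,0],[0,384]],0).round(3))
c=a[140:235,155:385]; cv2.imwrite("pics/c1.png",cv2.resize(c,None,fx=3.4,fy=3.4,interpolation=cv2.INTER_CUBIC))
hsv=cv2.cvtColor(a,cv2.COLOR_BGR2HSV)
m=((a.min(2)>120)).astype(np.uint8); m[:180]=0;m[230:]=0;m[:,:299]=0; m[:,382:]=0
n,l,s,_=cv2.connectedComponentsWithStats(m)
i=1+s[1:,4].argmax(); cn=cv2.findContours((l==i).astype(np.uint8),0,1)[0][0]
r=cv2.minAreaRect(cn); p=cv2.boxPoints(r); print(s[i],r,p); w=ray("top",p,.02); print(w.round(4), [np.linalg.norm(w[k]-w[k-1]).round(4) for k in range(4)])
# dark bed
v=a.max(2).astype(int); print("bed val",a[170,235],a[195,235],"table",a[215,235],a[150,180],"bar",a[205,340])
```

```text
corners [[ 1.206  0.822  0.   ]
 [ 1.249 -0.956  0.   ]
 [-0.046  0.719  0.   ]]
[ 300  180   81   45 1557] ((346.11248779296875, 190.98370361328125), (83.93411254882812, 40.8815803527832), 21.501432418823242) [[299.5739  194.62003]
 [314.55804 156.58347]
 [392.65106 187.34738]
 [377.66693 225.38394]]
[[ 0.5491 -0.2028  0.02  ]
 [ 0.6748 -0.252   0.02  ]
 [ 0.5768 -0.507   0.02  ]
 [ 0.4528 -0.455   0.02  ]] [np.float64(0.27), np.float64(0.1349), np.float64(0.2731), np.float64(0.1344)]
bed val [109 119 122] [119 129 132] table [111 132 143] [112 134 141] bar [113 132 145]
```

View pics/c1.png

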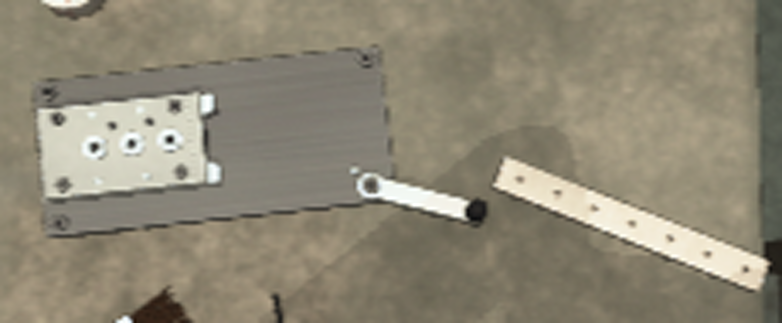

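The crop shows the bed corners at about (36,80), (382,47), (390,200) and (48,236). It also shows the pivot at (371,185), the knob at (476,210), and bar corners at (508,157), (493,186), (760,290) and (768,262).

Run:
```python
from h import *
a=cv2.imread("pics/top.png")
u=lambda P:np.array(P,float)/3.4+[155,140]-.35
m=((a.min(2)>150)).astype(np.uint8); m[:180]=0;m[230:]=0;m[:,:297]=0; m[:,385:]=0
n,l,s,_=cv2.connectedComponentsWithStats(m); i=1+s[1:,4].argmax()
r=cv2.minAreaRect(cv2.findContours((l==i).astype(np.uint8),0,1)[0][0]);p=cv2.boxPoints(r)
w=ray("top",p,.02);print(s[i],"bar auto",w.round(4),w.mean(0),[np.linalg.norm(w[k]-w[k-1]).round(4) for k in range(4)])
h=ray("top",u([[508,157],[493,186],[760,290],[768,262]]),.02);print("hand",h.round(4),h.mean(0))
holes=ray("top",u([[520,179],[745,269]]),.02);d=holes[1]-holes[0];print("holes dir",np.arctan2(d[1],d[0]),holes.round(4))
d=w[0]-w[1];print
b=ray("top",u([[36,80],[382,47],[390,200],[48,236]]),.016);print("bed",b.round(4))
print([np.linalg.norm(b[k]-b[k-1]).round(4) for k in range(4)])
# fit jig transform: jig corners
J=np.array([[75,165],[75,-170],[-75,-170],[-75,165]])/1e3   # image up=+x world ; check handedness
pts=np.r_[b[:,:2],ray("top",u([[371,185]]),.037)[:,:2]]
J=np.r_[J,[[-.06,-.146]]]
# bushings centre line approx at x=0
A=J-J.mean(0);B=pts-pts.mean(0);th=np.arctan2((A[:,0]*B[:,1]-A[:,1]*B[:,0]).sum(),(A*B).sum())
R=np.array([[np.cos(th),-np.sin(th)],[np.sin(th),np.cos(th)]]);o=pts.mean(0)-R@J.mean(0)
print("jig th",th,"o",o,"res",(pts-(J@R.T+o)).round(4))
bu=(ray("top",u([[94,148],[131,144],[170,140]]),.058)[:,:2]-o)@R;print("bush in jig",bu.round(4))
k=(ray("top",u([[476,210]]),.065)[0,:2]-o)@R;print("knob jig",k,"q",np.arctan2(-(k[1]+.146),k[0]+.06))
```

```text
[300 186  81  39 764] bar auto [[ 0.5508 -0.2034  0.02  ]
 [ 0.5796 -0.2149  0.02  ]
 [ 0.4816 -0.4672  0.02  ]
 [ 0.4532 -0.4551  0.02  ]] [ 0.51629942 -0.33514893  0.02      ] [np.float64(0.27), np.float64(0.031), np.float64(0.2707), np.float64(0.0309)]
hand [[ 0.578  -0.2174  0.02  ]
 [ 0.55   -0.2031  0.02  ]
 [ 0.4543 -0.4567  0.02  ]
 [ 0.4808 -0.465   0.02  ]] [ 0.51576209 -0.33554979  0.02      ]
holes dir -1.9411119052447736 [[ 0.557  -0.2289  0.02  ]
 [ 0.4739 -0.4428  0.02  ]]
bed [[ 0.6466  0.2346  0.016 ]
 [ 0.6836 -0.0963  0.016 ]
 [ 0.5357 -0.1052  0.016 ]
 [ 0.4976  0.2178  0.016 ]]
[np.float64(0.1499), np.float64(0.3329), np.float64(0.1481), np.float64(0.3252)]
jig th 0.11045968018739762 o [0.59075614 0.06522865] res [[-0.0006 -0.0029]
 [-0.0005 -0.0009]
 [ 0.0008  0.0068]
 [-0.0005 -0.0032]
 [ 0.0007  0.0002]]
bush in jig [[-0.0022  0.1052]
 [-0.0018  0.0711]
 [-0.0016  0.0352]]
knob jig [-0.09389723 -0.23807618] q 1.9235421230336907
```

```bash
cat >> h.py <<'E'
from scipy.spatial.transform import Rotation as Ro
def head():
    R=Ro.from_quat(manip.sense()["tool_rot"]).as_matrix(); return np.arctan2(R[1,0],R[0,0])
def go(x,y,z,hd):
    s=manip.sense(); R=Ro.from_quat(s["tool_rot"]).as_matrix()
    d=R.T@(np.array([x,y,z])-s["tcp_pos"]); a=head()-hd; a=(a+np.pi)%(2*np.pi)-np.pi
    print("delta mm",(d*1e3).round(1),"turn",round(a,4),"rows",np.linalg.norm(d)/.0417,abs(a)/.125)
E
python3 - <<'E'
from h import *
go(.500,-.377,.10,1.201)
E
```

```text
delta mm [316.9 -84.1 130.7] turn -0.8072 rows 8.463708813178245 6.4575912287949535
```

Request:
drive_tool([
  [[40, -10, 16, 0], [75, -20, 32, 0], [110, -30, 48, 0], [145, -40, 64, 0], [180, -50, 80, 0]],
], jaw=60)

```text
t: 0.52
tcp_pos: [0.3877, -0.4605, 0.1502]
tool_rot: [0.981, 0.195, -0.0, -0.0]
force: [-0.5, -0.8, -0.4]
finger_gap: 0.7
gripper_force: 0.0
```

Request:
drive_tool([
  [[35, -9, 12, -0.12], [70, -18, 24, -0.24], [105, -26, 38, -0.36], [137, -34, 50, -0.48], [137, -34, 50, -0.6]],
])

```text
t: 0.93
tcp_pos: [0.5034, -0.3721, 0.0983]
tool_rot: [0.876, 0.482, 0.0, -0.003]
force: [0.4, 0.3, 0.3]
finger_gap: 0.703
gripper_force: 0.0
```

Request:
drive_tool([
  [[0, 0, 0, -0.12], [0, 0, 0, -0.207], [0, 0, 0, -0.207]],
])

```text
t: 1.18
tcp_pos: [0.5004, -0.3772, 0.1006]
tool_rot: [0.824, 0.566, -0.0, -0.001]
force: [-0.4, 0.6, 1.9]
finger_gap: 0.703
gripper_force: 0.0
```

Run:
```python
from h import *
go(.500,-.377,.10,1.201)
a=save("wrist","pics/w1.png"); m=vision.camera_model("wrist"); print(m); s=manip.sense();print(s["t"],s["tcp_pos"],s["finger_gap"])
```

```text
delta mm [ 0.1 -0.4  0.6] turn 0.0021 rows 0.01793547390481569 0.016881726461321023
{'camera_matrix': array([[297.31863964,   0.        , 255.0948063 ],
       [  0.        , 297.31863964, 190.44014555],
       [  0.        ,   0.        ,   1.        ]]), 'rvec': array([-2.7814826 ,  0.5240529 ,  0.08497647]), 'tvec': array([-0.60358144, -0.16127249,  0.20488153])}
1.2333 [ 0.50028637 -0.37747624  0.10079923] 0.7019035584532151
```

View pics/w1.png

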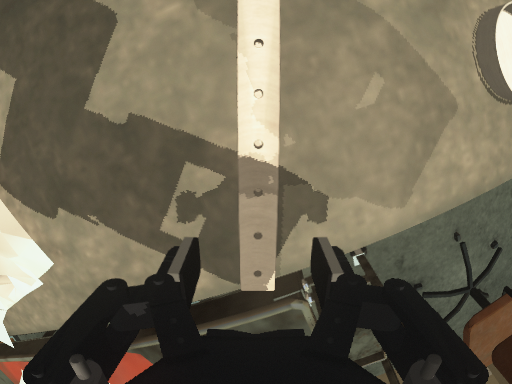

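The wrist view shows the bar centred between the fingers (cols 238-279, with the fingers at 198 and 312) and parallel to the tool. I'll descend and grip.

Request:
drive_tool([
  [[0, 0, 35, 0], [0, 0, 65, 0], [0, 0, 85, 0], [0, 0, 96, 0], [0, 0, 96, 0]],
])

```text
t: 1.65
tcp_pos: [0.4987, -0.3767, 0.0026]
tool_rot: [0.826, 0.564, -0.0, -0.003]
force: [0.4, 0.2, 0.6]
finger_gap: 0.7
gripper_force: 0.0
```

Request:
drive_tool([
  [[0, 0, 0, 0], [0, 0, 0, 0], [0, 0, 0, 0], [0, 0, 0, 0], [0, 0, 0, 0]],
], jaw=25, force=110)

```text
t: 2.07
tcp_pos: [0.5015, -0.3791, 0.0075]
tool_rot: [0.825, 0.565, 0.0, 0.002]
force: [0.6, -0.3, 6.2]
finger_gap: 0.34
gripper_force: 110.3
```

Request:
drive_tool([
  [[0, 0, 0, 0], [0, 0, -5, 0], [0, 0, -25, 0], [0, 0, -55, 0], [0, 0, -80, 0]],
])

```text
t: 2.48
tcp_pos: [0.499, -0.3767, 0.085]
tool_rot: [0.825, 0.565, -0.001, -0.002]
force: [1.2, -1.1, -5.4]
finger_gap: 0.338
gripper_force: 110.2
```

Request:
drive_tool([
  [[0, 0, -25, 0], [0, 0, -40, 0], [0, 0, -40, 0]],
])

```text
t: 2.73
tcp_pos: [0.5015, -0.3791, 0.1285]
tool_rot: [0.825, 0.565, 0.0, 0.003]
force: [0.3, -1.1, -6.4]
finger_gap: 0.339
gripper_force: 110.2
```

```bash
cat >> h.py <<'E'
def wray(px,z,m=None):
    m=m or vision.camera_model("wrist"); K=np.array(m["camera_matrix"]); R=cv2.Rodrigues(np.array(m["rvec"],float))[0]; t=np.array(m["tvec"],float).ravel()
    u=cv2.fisheye.undistortPoints(np.array(px,float).reshape(-1,1,2),K,np.zeros(4)).reshape(-1,2)
    d=np.c_[u,np.ones(len(u))]@R; c=-R.T@t
    return c+d*((z-c[2])/d[:,2])[:,None]
E
python3 - <<'E'
from h import *
m=vision.camera_model("wrist");R=cv2.Rodrigues(m["rvec"])[0];print("cam",-R.T@m["tvec"])
print(manip.sense())
# hover pose for a look at the jig: bar tcp at jig (0,-220)
th=.1105;o=np.array([.5908,.0652]);Rj=np.array([[np.cos(th),-np.sin(th)],[np.sin(th),np.cos(th)]])
p=o+Rj@[0,-.21];print(p);go(*p,.15,th+np.pi/2)
E
```

```text
cam [ 0.53017575 -0.30418275  0.27159145]
{'t': 2.7333, 'q': array([-8.24671019e-01,  6.54940323e-01,  1.51580055e+00, -3.75354978e-04,
        9.64939086e-01, -4.54800847e-01]), 'qd': array([-0.00291233,  0.05257412,  0.03275109, -0.00151367, -0.0559279 ,
        0.00278219]), 'tau': array([ 1.00088473e-01, -4.92514408e+01, -1.44351956e+01,  1.75605691e-01,
        6.94367420e-01, -3.49974527e-02]), 'tcp_pos': array([ 0.50147511, -0.37910658,  0.12851186]), 'tool_rot': array([8.25010304e-01, 5.65109932e-01, 2.76154852e-04, 2.94747550e-03]), 'force': array([ 0.34124647, -1.07257998, -6.40033895]), 'ft_torque': array([-0.46664554,  0.06985253, -0.01132309]), 'gripper_force': 110.2001166343689, 'finger_gap': 0.3389905473473843}
[ 0.61395781 -0.14351923]
delta mm [260.3  19.9 -22.1] turn -0.4802 rows 6.281669098315989 3.8413181886373806
```

Request:
drive_tool([
  [[30, 2, -10, -0.05], [65, 5, -22, -0.15], [105, 8, -22, -0.25], [140, 11, -22, -0.36], [170, 13, -22, -0.48]],
])

```text
t: 3.15
tcp_pos: [0.5731, -0.221, 0.1453]
tool_rot: [0.665, 0.747, -0.0, -0.002]
force: [1.1, -0.4, -6.7]
finger_gap: 0.337
gripper_force: 110.1
```

Run:
```python
from h import *
go(.614,-.1435,.15,.1105+np.pi/2)
```

```text
delta mm [72.2 49.5 -4.6] turn 0.0056 rows 2.1030126577605293 0.044739187704202266
```

Request:
drive_tool([
  [[25, 16, 0, 0], [50, 32, 0, 0], [72, 49, -2, 0], [72, 49, -2, 0], [72, 49, -2, 0]],
])

```text
t: 3.57
tcp_pos: [0.6139, -0.1449, 0.1472]
tool_rot: [0.666, 0.746, -0.001, -0.002]
force: [-0.4, -0.9, -6.9]
finger_gap: 0.339
gripper_force: 110.2
```

Run:
```python
from h import *
import json
m=vision.camera_model("wrist"); s=manip.sense()
a=save("wrist","pics/w2.png"); json.dump({k:np.array(v).tolist() for k,v in m.items()},open("w2.json","w")); print(s["tcp_pos"],head())
cv2.imwrite("pics/w2b.png",cv2.resize(a[:,:,::-1],None,fx=1.5625,fy=1.5625,interpolation=cv2.INTER_CUBIC))
```

```text
[ 0.61387931 -0.14486117  0.14715095] 1.68293531020032
```

View pics/w2b.png

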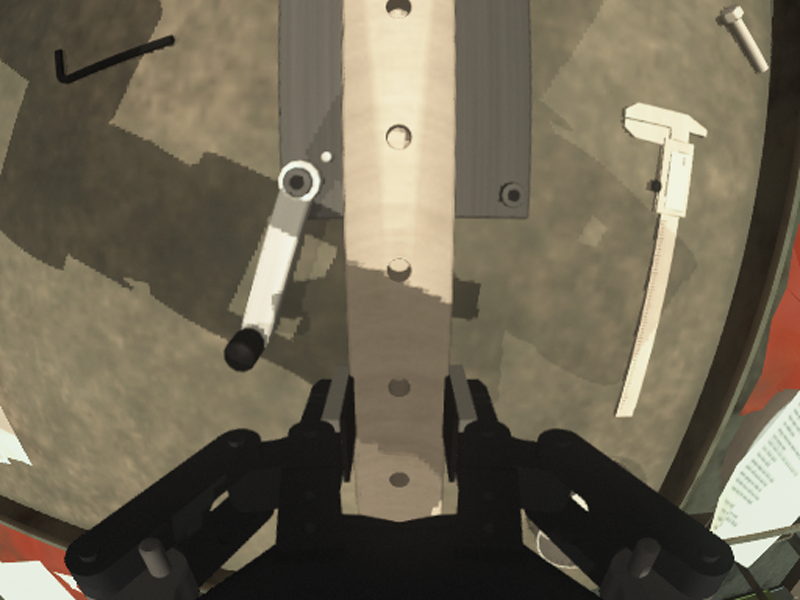

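The bar is held square to the tool. The bed edges run at cols 279 and 530 (scaled by 1.5625), with the bed's bottom-right corner at (528,217), the pivot screw at (298,181) and the pin at (326,157).

Run:
```python
from h import *
import json
m=json.load(open("w2.json"));a=cv2.imread("pics/w2.png"); sc=1.5625
g=cv2.GaussianBlur(a,(3,3),0).astype(float); sat=g[:,:,2]-g[:,:,0]   # table warm, bed neutral
def edge(rows,c0,c1):
    P=[]
    for r in rows:
        d=np.abs(np.gradient(sat[r,c0:c1])); k=d.argmax(); w=slice(max(k-2,0),k+3); P.append([c0+(np.arange(len(d))[w]*d[w]).sum()/d[w].sum(),r])
    return np.array(P)
L=edge(range(2,95,3),168,190); Rr=edge(range(2,130,3),328,348)
for n,e in(("L",L),("R",Rr)):
    w=wray(e,.016,m)[:,:2]; vx,vy,x0,y0=cv2.fitLine(w.astype(np.float32),cv2.DIST_HUBER,0,.001,.001).ravel()
    if vy<0:vx,vy=-vx,-vy
    res=(w-[x0,y0])@[-vy,vx]; print(n,"heading",np.arctan2(vy,vx),"x at y=-.05,0.0:",x0+vx/vy*(-.05-y0),"res",np.abs(res).max().round(4),e[:2].round(1).tolist())
q=lambda *p:np.array(p)/sc-.18
print("corner BR",wray([q(528,217)],.016,m)[0],"pivot",wray([q(298,181)],.037,m)[0],"pin",wray([q(326,157)],.032,m)[0],"knobtop",wray([q(240,350)],.065,m)[0],"hole2",wray([q(398,137)],.16,m)[0],"hole1",wray([q(398,270)],.16,m)[0])
```

```text
L heading 1.6890208 x at y=-.05,0.0: 0.5310913 res 0.0002 [[178.0, 2.0], [177.9, 5.0]]
R heading 1.6910776 x at y=-.05,0.0: 0.68183273 res 0.0004 [[338.5, 2.0], [338.8, 5.0]]
corner BR [ 0.68697984 -0.09443203  0.016     ] pivot [ 0.55138078 -0.08713147  0.037     ] pin [ 0.56502141 -0.07280517  0.032     ] knobtop [ 0.52885842 -0.17924322  0.065     ] hole2 [ 0.60464529 -0.06185864  0.16      ] hole1 [ 0.60891685 -0.09973413  0.16      ]
```

Run:
```python
from h import *
import json
m1=dict(camera_matrix=[[297.3186,0,255.0948],[0,297.3186,190.44],[0,0,1]],rvec=[-2.7814826,.5240529,.08497647],tvec=[-.60358144,-.16127249,.20488153])
t=np.array([.50029,-.37748]);h=1.2;u=np.array([np.cos(h),np.sin(h)])
w=wray([[258,290],[258,273],[258,235],[258,192],[258,145],[258,94],[258,43]],.02,m1)[:,:2];print("w1 along tool",((w-t)@u).round(4))
c=np.array([.5163,-.3351]);print("centre from top",(c-t)@u)
m=json.load(open("w2.json"));t=np.array([.61388,-.14486]);h=1.683;u=np.array([np.cos(h),np.sin(h)])
for z in(.155,.162):
  w=wray(np.array([[398,480],[398,387],[398,270],[398,137],[398,6]])/1.5625,z,m)[:,:2];print("w2",((w-t)@u).round(4))
```

```text
w1 along tool [-0.0908 -0.0714 -0.0329  0.0052  0.0429  0.0817  0.1206]
centre from top 0.04530116411246256
w2 [-0.0365  0.0041  0.044   0.0836  0.1233]
w2 [-0.0305  0.008   0.0458  0.0834  0.121 ]
```

```bash
cat >> h.py <<'E'
O=np.array([.5925,.0648]);TH=.119;RJ=np.array([[np.cos(TH),-np.sin(TH)],[np.sin(TH),np.cos(TH)]])
def goj(x,y,z,hd=TH+np.pi/2):
    s=manip.sense();p=O+RJ@[x,y];print("tcp in jig",((s["tcp_pos"][:2]-O)@RJ).round(4),s["tcp_pos"][2].round(4),"F",s["force"].round(1),"t",s["t"]);go(*p,z,hd)
E
python3 -c "
from h import *
goj(0,-.2,.04)"
```

```text
tcp in jig [-0.0043 -0.2119] 0.1473 F [ 0.2 -0.1 -5.6] t 3.6167
delta mm [ 11.8   4.6 107.3] turn -0.0069 rows 2.5903675787917853 0.05488813275661286
```

Request:
drive_tool([
  [[6, 2, 20, -0.007], [12, 5, 50, -0.007], [12, 5, 80, -0.007], [12, 5, 107, -0.007], [12, 5, 107, -0.007]],
])

```text
t: 4.03
tcp_pos: [0.6126, -0.1341, 0.0356]
tool_rot: [0.665, 0.747, -0.003, -0.007]
force: [-2.9, 0.3, -6.9]
finger_gap: 0.336
gripper_force: 110.9
```

```bash
python3 -c "
from h import *
goj(0,-.2,.022)"
```

```text
tcp in jig [-0.0037 -0.1999] 0.0356 F [-2.9  0.3 -6.9] t 4.0333
delta mm [-0.1  3.8 13.5] turn -0.0034 rows 0.337179370494946 0.026882814411500533
```

Request:
drive_tool([
  [[0, 0, 0, 0], [0, 0, 0, 0], [0, 0, 0, 0]],
])

```text
t: 4.28
tcp_pos: [0.6199, -0.136, 0.0444]
tool_rot: [0.665, 0.747, 0.001, 0.002]
force: [1.3, 0.2, -6.3]
finger_gap: 0.34
gripper_force: 110.9
```

```bash
python3 -c "
from h import *
goj(0,-.2,.022)
a=save('top','pics/t2.png');cv2.imwrite('pics/t2c.png',cv2.resize(a[140:235,155:385,::-1],None,fx=3.4,fy=3.4,interpolation=cv2.INTER_CUBIC))"
```

```text
tcp in jig [ 0.0034 -0.2026] 0.0444 F [ 1.3  0.2 -6.3] t 4.2833
delta mm [ 2.7 -3.5 22.3] turn -0.0028 rows 0.5456807361826334 0.02265972951383688
```

View pics/t2c.png

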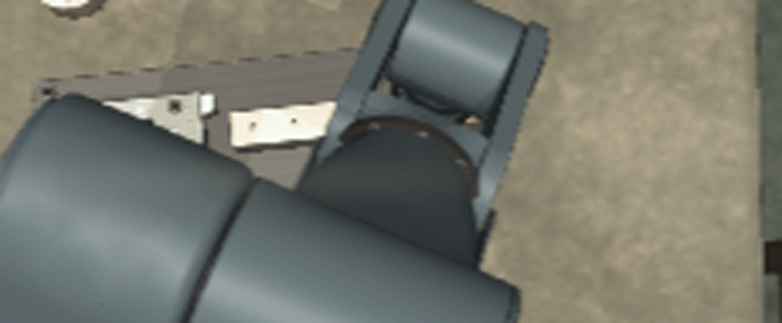

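The arm is still swaying by a few mm after the quick move. The bar front, at about col 230 and rows 113-147, faces the mouth. I'll let it settle and lower gently.

Request:
drive_tool([
  [[0, 0, 0, 0], [0, 0, 3, 0], [0, 0, 6, 0], [0, 0, 9, 0], [0, 0, 11, 0]],
])

```text
t: 4.75
tcp_pos: [0.6181, -0.1345, 0.0309]
tool_rot: [0.664, 0.747, -0.0, -0.0]
force: [0.2, 0.2, -6.7]
finger_gap: 0.341
gripper_force: 110.9
```

Request:
drive_tool([
  [[0, 0, 0, 0], [0, 0, 0, 0], [0, 0, 0, 0], [0, 0, 0, 0], [0, 0, 0, 0]],
])

```text
t: 5.17
tcp_pos: [0.6185, -0.1347, 0.0314]
tool_rot: [0.665, 0.747, 0.0, 0.0]
force: [0.3, -0.2, -5.9]
finger_gap: 0.337
gripper_force: 110.9
```

Run:
```python
from h import *
goj(0,-.2,.022)
a=vision.snapshot("top")
a=vision.snapshot("wrist")[:,:,::-1];cv2.imwrite("pics/w3.png",a)
goj(0,-.2,.022)
cv2.imwrite("pics/w3c.png",cv2.resize(a[0:290,80:440],None,fx=2,fy=2,interpolation=cv2.INTER_CUBIC))
```

```text
tcp in jig [ 0.0021 -0.2012] 0.0314 F [ 0.3 -0.2 -5.9] t 5.1667
delta mm [ 1.2 -2.1  9.4] turn -0.002 rows 0.2323515386158212 0.01589721745814643
tcp in jig [ 0.0021 -0.2012] 0.0314 F [-0.2 -0.3 -6.1] t 5.2667
delta mm [ 1.2 -2.1  9.4] turn -0.002 rows 0.23260427741665446 0.01619392656879981
```

View pics/w3c.png

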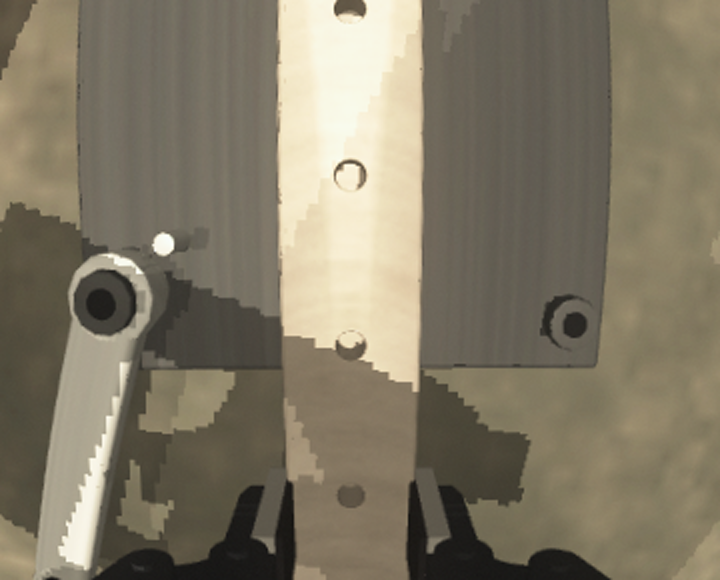

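Settled: in the crop at row 60 the bed edges are at cols 78 and 611 and the bar edges at 277 and 423. From these I'll compute the bar's true offset from the jig's axis.

Run:
```python
from h import *
import json
a=cv2.imread("pics/w3.png"); g=cv2.GaussianBlur(a,(3,3),0).astype(float)
def edge(ch,rows,c0,c1):
    P=[]
    for r in rows:
        d=np.abs(np.gradient(ch[r,c0:c1])); k=d.argmax(); w=slice(max(k-2,0),k+3); P.append([c0+(np.arange(len(d))[w]*d[w]).sum()/d[w].sum(),r])
    return np.array(P)
sat=g[:,:,2]-g[:,:,0];lum=g.sum(2)
for n,e,z in(("bedL",edge(sat,range(2,100,3),112,126),.016),("bedR",edge(sat,range(2,150,3),378,392),.016),("barL",edge(sat,range(2,140,3),212,228),.046),("barR",edge(sat,range(2,140,3),284,298),.046)):
    w=wray(e,z)[:,:2];vx,vy,x0,y0=cv2.fitLine(w.astype(np.float32),cv2.DIST_HUBER,0,.001,.001).ravel()
    j=(w-O)@RJ; print(n,"heading",np.arctan(vy/vx)%np.pi,"jig x near/far",j[-4:,0].mean().round(4),j[:4,0].mean().round(4),"y",j[-1,1].round(3),j[0,1].round(3))
j=(wray(np.array([[595,366]])/2+[80,0],.016)[:,:2]-O)@RJ;print("BR corner jig",j)
j=(wray(np.array([[107,302]])/2+[80,0],.037)[:,:2]-O)@RJ;print("pivot jig",j)
j=(wray(np.array([[350,345],[350,175]])/2+[80,0],.046)[:,:2]-O)@RJ;print("holes jig",j)
```

```text
bedL heading 1.6893997 jig x near/far -0.074 -0.074 y -0.119 -0.061
bedR heading 1.6905595 jig x near/far 0.075 0.075 y -0.149 -0.063
barL heading 1.6875341 jig x near/far -0.0129 -0.013 y -0.139 -0.079
barR heading 1.6884514 jig x near/far 0.018 0.0181 y -0.139 -0.079
BR corner jig [[ 0.07484074 -0.16911244]]
pivot jig [[-0.05778199 -0.14585737]]
holes jig [[ 0.00257    -0.15527251]
 [ 0.00269016 -0.11773621]]
```

Request:
drive_tool([
  [[0, -1, 2, -0.002], [0, -2, 4, -0.002], [0, -2, 6, -0.002], [0, -2, 8, -0.002], [0, -2, 9, -0.002]],
])

```text
t: 5.68
tcp_pos: [0.6161, -0.1351, 0.0231]
tool_rot: [0.664, 0.748, -0.0, -0.0]
force: [-4.1, -0.5, 7.2]
finger_gap: 0.334
gripper_force: 112.4
```

Request:
drive_tool([
  [[3, 0, 0, 0], [7, 0, 0, 0], [12, 0, 0, 0], [17, 0, 0, 0], [22, 0, 0, 0]],
])

```text
t: 6.1
tcp_pos: [0.6157, -0.1141, 0.0235]
tool_rot: [0.664, 0.748, 0.001, 0.003]
force: [0.5, -5.5, 2.5]
finger_gap: 0.338
gripper_force: 111.9
```

Request:
drive_tool([
  [[5, 0, 0, 0], [10, 0, 0, 0], [15, 0, 0, 0], [20, 0, 0, 0], [25, 0, 0, 0]],
])

```text
t: 6.52
tcp_pos: [0.6128, -0.089, 0.0235]
tool_rot: [0.664, 0.748, 0.001, 0.002]
force: [0.3, -5.4, 1.6]
finger_gap: 0.342
gripper_force: 111.9
```

```bash
python3 -c "
from h import *
goj(0,-.045,.0215)"
```

```text
tcp in jig [ 0.0019 -0.1552] 0.0235 F [ 0.3 -5.4  1.6] t 6.5167
delta mm [110.2  -1.8   1.7] turn 0.0004 rows 2.642550114651211 0.0031705367438199517
```

Request:
drive_tool([
  [[5, -0.5, 0, 0], [10, -1, 0, 0], [16, -1, 0, 0], [22, -1, 0, 0], [28, -1, 0, 0]],
])

```text
t: 6.93
tcp_pos: [0.6085, -0.0613, 0.0235]
tool_rot: [0.664, 0.748, 0.001, 0.002]
force: [-0.2, -5.0, 2.1]
finger_gap: 0.339
gripper_force: 111.9
```

Request:
drive_tool([
  [[6, 0, 0, 0], [12, 0, 0, 0], [18, 0, 0, 0], [24, 0, 0, 0], [30, 0, 0, 0]],
])

```text
t: 7.35
tcp_pos: [0.6049, -0.0314, 0.0235]
tool_rot: [0.664, 0.748, 0.001, 0.002]
force: [0.6, -6.1, 1.8]
finger_gap: 0.337
gripper_force: 111.9
```

```bash
python3 -c "
from h import *
goj(0,-.045,.0215)"
```

```text
tcp in jig [ 0.0009 -0.097 ] 0.0235 F [ 0.6 -6.1  1.8] t 7.35
delta mm [52.  -0.9  1.9] turn 0.0003 rows 1.2477021618420323 0.002171720709412739
```

Request:
drive_tool([
  [[6, 0, 0, 0], [12, 0, 0, 0], [18, 0, 0, 0], [24, 0, 0, 0], [30, 0, 0, 0]],
])

```text
t: 7.77
tcp_pos: [0.6012, -0.0015, 0.0235]
tool_rot: [0.664, 0.748, 0.001, 0.002]
force: [0.3, -5.7, 2.3]
finger_gap: 0.34
gripper_force: 112.0
```

Request:
drive_tool([
  [[5, 0, 0, 0], [9, 0, 0, 0], [13, 0, 0, 0], [16, 0, 0, 0], [18, 0, 0, 0]],
])

```text
t: 8.18
tcp_pos: [0.599, 0.0165, 0.0235]
tool_rot: [0.664, 0.748, 0.001, 0.002]
force: [1.3, -6.3, 2.5]
finger_gap: 0.341
gripper_force: 112.0
```

Request:
drive_tool([
  [[1, 0, 0, 0], [2, 0, 0, 0], [3, 0, 0, 0], [4, 0, 0, 0], [4, 0, 0, 0]],
])

```text
t: 8.6
tcp_pos: [0.5986, 0.02, 0.0235]
tool_rot: [0.664, 0.748, 0.001, 0.002]
force: [0.3, -5.8, 1.7]
finger_gap: 0.34
gripper_force: 112.0
```

```bash
python3 -c "
from h import *
goj(0,-.045,.0215)"
```

```text
tcp in jig [ 0.0007 -0.0452] 0.0235 F [ 0.3 -5.8  1.7] t 8.6
delta mm [ 0.2 -0.7  2. ] turn 0.0006 rows 0.05111592873311168 0.004449922048038957
```

Not in contact yet, so I'll creep further.

Request:
drive_tool([
  [[0.5, 0, 0, 0], [1, 0, 0, 0], [1.5, 0, 0, 0], [2, 0, 0, 0], [2, 0, 0, 0]],
])

```text
t: 9.02
tcp_pos: [0.5986, 0.0201, 0.0235]
tool_rot: [0.663, 0.748, -0.0, 0.003]
force: [0.4, -12.5, 1.3]
finger_gap: 0.332
gripper_force: 112.0
```

Request:
drive_tool([
  [[0.5, 0, 0, 0], [1, 0, 0, 0], [1.5, 0, 0, 0], [1.5, 0, 0, 0]],
])

```text
t: 9.35
tcp_pos: [0.5986, 0.0201, 0.0235]
tool_rot: [0.663, 0.748, -0.001, 0.004]
force: [0.1, -17.3, 1.9]
finger_gap: 0.341
gripper_force: 111.9
```

Request:
drive_tool([
  [[0, 0, 0, 0], [0, 0, 0, 0], [0, 0, 0, 0], [0, 0, 0, 0], [0, 0, 0, 0]],
], jaw=48)

```text
t: 9.77
tcp_pos: [0.596, 0.0253, 0.0223]
tool_rot: [0.664, 0.748, 0.0, -0.0]
force: [-0.4, -0.5, -0.2]
finger_gap: 0.564
gripper_force: 0.0
```

```bash
python3 -c "
from h import *
goj(0,-.045,.0215)
# target beside knob: pivot/knob
k=np.array([.5289,-.1792]);j=(k-O)@RJ;print('knob jig',j,'q',np.arctan2(-(j[1]+.146),j[0]+.06),np.hypot(j[0]+.06,j[1]+.146))"
```

```text
tcp in jig [-0.0012 -0.0397] 0.0223 F [-0.4 -0.5 -0.2] t 9.7667
delta mm [-5.3  1.2  0.8] turn 0.0006 rows 0.13247463063195986 0.004729188588992628
knob jig [-0.09211773 -0.23472385] q 1.918118305277424 0.09435819734288224
```

Request:
drive_tool([
  [[-3, 0, -5, 0], [-5, 0, -25, 0], [-5, 0, -55, 0], [-5, 0, -85, 0], [-5, 0, -100, 0]],
])

```text
t: 10.18
tcp_pos: [0.5986, 0.0193, 0.1259]
tool_rot: [0.664, 0.748, 0.001, 0.002]
force: [0.2, -1.1, -0.4]
finger_gap: 0.563
gripper_force: 0.0
```

Request:
drive_tool([
  [[-20, -10, 0, 0], [-50, -25, 0, 0], [-80, -40, 0, 0], [-110, -55, 0, 0], [-130, -65, 0, 0]],
])

```text
t: 10.6
tcp_pos: [0.547, -0.1196, 0.1228]
tool_rot: [0.664, 0.748, -0.0, 0.0]
force: [0.5, 0.4, -0.2]
finger_gap: 0.563
gripper_force: 0.0
```

Request:
drive_tool([
  [[-5, -3, 0, 0], [-5, -5, 0, 0], [-5, -5, 0, 0], [-5, -5, 0, 0], [-5, -5, 0, 0]],
])

```text
t: 11.02
tcp_pos: [0.5438, -0.1217, 0.1224]
tool_rot: [0.663, 0.748, 0.0, -0.0]
force: [0.7, -0.2, 0.5]
finger_gap: 0.56
gripper_force: 0.0
```

Run:
```python
from h import *
goj(-.094,-.24,.15)
a=vision.snapshot("wrist")[:,:,::-1];cv2.imwrite("pics/w4.png",a)
```

```text
tcp in jig [-0.0705 -0.1794] 0.1224 F [ 0.7 -0.2  0.5] t 11.0167
delta mm [-60.6 -23.6 -27.7] turn 0.0017 rows 1.694236626728102 0.013997053629633882
```

View pics/w4.png

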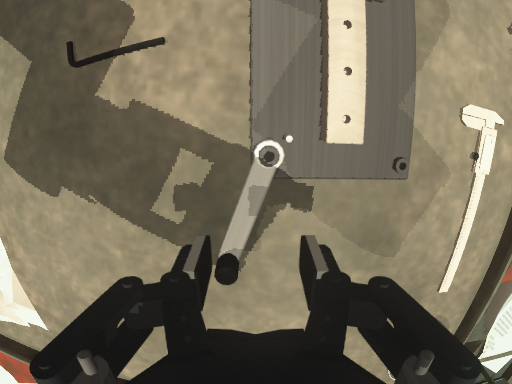

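The bar lies straight on the bed, with its tail edge at row 143, cols 326-364. The knob top is at about (225,279), the pivot screw at (269,155) and the latch is untouched. I'll check the tail and knob positions.

Run:
```python
from h import *
j=lambda px,z:((wray(px,z)[:,:2]-O)@RJ).round(4)
print("tail",j([[326,143],[364,143.5]],.036).tolist(),"pivot",j([[269,155]],.037).tolist(),"BR",j([[407,179]],.016).tolist())
# knob: dark blob
a=cv2.imread("pics/w4.png");m=(a.max(2)<30).astype(np.uint8);m[:240]=0;m[300:]=0;m[:,:212]=0;m[:,250:]=0
ys,xs=np.nonzero(m);print(xs.min(),xs.max(),ys.min(),ys.max(),xs.mean(),ys.mean())
print("knob mid",j([[xs.mean(),ys.mean()]],.052).tolist(),"top",j([[225,275]],.063).tolist())
```

```text
tail [[-0.014, -0.1353], [0.0184, -0.1346]] pivot [[-0.0593, -0.1454]] BR [[0.0751, -0.1698]]
215 238 254 280 226.3768115942029 263.1050724637681
knob mid [[-0.0943, -0.2341]] top [[-0.0947, -0.2389]]
```

Request:
drive_tool([
  [[-15, -6, 0, 0], [-30, -12, 0, 0], [-48, -19, 0, 0], [-60, -24, 0, 0], [-60, -24, 0, 0]],
])

```text
t: 11.48
tcp_pos: [0.527, -0.1871, 0.1224]
tool_rot: [0.664, 0.747, -0.0, 0.001]
force: [-0.2, -1.1, 0.8]
finger_gap: 0.566
gripper_force: 0.0
```

Request:
drive_tool([
  [[0, 0, 0, 0], [0, 0, 0, 0], [0, 0, 15, 0], [0, 0, 32, 0], [0, 0, 48, 0]],
])

```text
t: 11.9
tcp_pos: [0.5272, -0.1843, 0.0741]
tool_rot: [0.663, 0.748, 0.0, 0.0]
force: [0.3, 0.1, -1.1]
finger_gap: 0.559
gripper_force: 0.0
```

Request:
drive_tool([
  [[0, 0, 13, 0], [0, 0, 24, 0], [0, 0, 29, 0], [0, 0, 29, 0], [0, 0, 29, 0]],
])

```text
t: 12.32
tcp_pos: [0.527, -0.1851, 0.0454]
tool_rot: [0.664, 0.748, 0.0, -0.0]
force: [-1.3, -0.1, 0.3]
finger_gap: 0.563
gripper_force: 0.0
```

Request:
drive_tool([
  [[0, 0, 0, 0], [0, 0, 0, 0], [0, 0, 0, 0], [0, 0, 0, 0], [0, 0, 0, 0]],
], jaw=14, force=30)

```text
t: 12.73
tcp_pos: [0.5273, -0.1858, 0.0462]
tool_rot: [0.664, 0.748, 0.0, 0.001]
force: [0.2, 0.7, 5.4]
finger_gap: 0.217
gripper_force: 29.5
```

Run:
```python
from h import *
goj(-.0942,-.24,.044)
print(manip.sense()["finger_gap"])
p=np.array([-60,-146.]);k=lambda q:p+100*np.array([np.cos(q),-np.sin(q)])
for q0 in np.arange(1.92,0,-.4): print(round(q0,2),[ (k(max(q0-i*.08,0))-k(q0))[::-1].round(1).tolist() for i in range(1,6)])
```

```text
tcp in jig [-0.0945 -0.2411] 0.0462 F [0.2 0.7 5.4] t 12.7333
delta mm [1.1 0.3 2.2] turn -0.0001 rows 0.058160205737722945 0.0005900683291955033
0.2165662750719754
1.92 [[-2.4, 7.6], [-4.3, 15.4], [-5.4, 23.3], [-6.0, 31.3], [-5.9, 39.3]]
1.52 [[0.7, 8.0], [2.1, 15.8], [4.1, 23.6], [6.7, 31.2], [9.9, 38.5]]
1.12 [[3.8, 7.1], [8.1, 13.8], [12.9, 20.1], [18.3, 26.1], [24.1, 31.6]]
0.72 [[6.2, 5.0], [12.8, 9.5], [19.8, 13.5], [27.0, 16.9], [34.5, 19.7]]
0.32 [[7.7, 2.2], [15.5, 3.8], [23.5, 4.8], [31.5, 5.1], [31.5, 5.1]]
```

The knob is gripped. I'll swing the latch along its arc.

Request:
drive_tool([
  [[-2.4, 7.6, -1, 0], [-4.3, 15.4, -1, 0], [-5.4, 23.3, -1, 0], [-6, 31.3, -1, 0], [-5.9, 39.3, -1, 0]],
])

```text
t: 13.15
tcp_pos: [0.5666, -0.1899, 0.0463]
tool_rot: [0.662, 0.749, -0.002, 0.001]
force: [-4.6, -9.4, -0.3]
finger_gap: 0.217
gripper_force: 29.6
```

Request:
drive_tool([
  [[0.7, 8, 0, 0], [2.1, 15.8, 0, 0], [4.1, 23.6, 0, 0], [6.7, 31.2, 0, 0], [9.9, 38.5, 0, 0]],
])

```text
t: 13.57
tcp_pos: [0.6035, -0.1731, 0.0463]
tool_rot: [0.664, 0.748, -0.001, -0.0]
force: [-3.7, -0.9, 2.3]
finger_gap: 0.217
gripper_force: 29.3
```

Run:
```python
from h import *
q=1.12;goj(-.060+.1*np.cos(q),-.146-.1*np.sin(q),.044);print(manip.sense()["finger_gap"])
```

```text
tcp in jig [-0.0173 -0.2375] 0.0463 F [-3.7 -0.9  2.3] t 13.5667
delta mm [1.5 0.9 2.3] turn 0.0008 rows 0.06900673873295896 0.006243928479193528
0.21731612000168113
```

Request:
drive_tool([
  [[3.8, 7.1, 0, 0], [8.1, 13.8, 0, 0], [12.9, 20.1, 0, 0], [18.3, 26.1, 0, 0], [24.1, 31.6, 0, 0]],
])

```text
t: 13.98
tcp_pos: [0.6318, -0.1434, 0.0462]
tool_rot: [0.664, 0.748, -0.0, -0.001]
force: [-4.7, -3.2, 4.1]
finger_gap: 0.217
gripper_force: 29.5
```

Request:
drive_tool([
  [[6.2, 5, 0, 0], [12.8, 9.5, 0, 0], [19.8, 13.5, 0, 0], [27, 16.9, 0, 0], [34.5, 19.7, 0, 0]],
])

```text
t: 14.4
tcp_pos: [0.6478, -0.1072, 0.0463]
tool_rot: [0.664, 0.748, -0.0, 0.0]
force: [-2.9, -4.1, 1.6]
finger_gap: 0.214
gripper_force: 30.5
```

Request:
drive_tool([
  [[7.7, 2.2, 0, 0], [15.5, 3.8, 0, 0], [23.5, 4.8, 0, 0], [29, 5.1, 0, 0], [31.5, 5.1, 0, 0]],
])

```text
t: 14.82
tcp_pos: [0.6497, -0.0749, 0.0463]
tool_rot: [0.664, 0.748, 0.001, 0.001]
force: [0.5, -2.7, -0.0]
finger_gap: 0.215
gripper_force: 30.6
```

Run:
```python
from h import *
goj(.040,-.146,.044);print(manip.sense()["finger_gap"])
```

```text
tcp in jig [ 0.0402 -0.1455] 0.0463 F [ 0.5 -2.7 -0. ] t 14.8167
delta mm [-0.5 -0.2  2.3] turn 0.0004 rows 0.05638997300366367 0.0029895445730971915
0.21489186571507063
```

Now I'll push firmly against the latch stop, release, rise and check.

Request:
drive_tool([
  [[1, 0, 0, 0], [2, 0, 0, 0], [3, 0, 0, 0], [4, 0, 0, 0], [4, 0, 0, 0]],
])

```text
t: 15.23
tcp_pos: [0.6494, -0.0723, 0.0464]
tool_rot: [0.664, 0.748, 0.001, 0.001]
force: [3.1, -3.5, -2.5]
finger_gap: 0.215
gripper_force: 30.3
```

Request:
drive_tool([
  [[0, 0, 0, 0], [0, 0, 0, 0], [0, 0, 0, 0], [0, 0, 0, 0], [0, 0, 0, 0]],
], jaw=45)

```text
t: 15.65
tcp_pos: [0.648, -0.0717, 0.0463]
tool_rot: [0.664, 0.748, -0.0, -0.0]
force: [-0.1, -0.1, -0.1]
finger_gap: 0.531
gripper_force: 0.0
```

Request:
drive_tool([
  [[0, 0, -10, 0], [0, 0, -30, 0], [0, 0, -60, 0], [0, 0, -90, 0], [0, 0, -100, 0]],
])

```text
t: 16.07
tcp_pos: [0.651, -0.0727, 0.1517]
tool_rot: [0.664, 0.748, 0.002, 0.004]
force: [1.5, -0.6, 1.1]
finger_gap: 0.528
gripper_force: 0.0
```

Request:
drive_tool([
  [[-15, 0, 0, 0], [-30, 0, 0, 0], [-30, 0, 0, 0], [-30, 0, 0, 0], [-30, 0, 0, 0]],
])

```text
t: 16.48
tcp_pos: [0.6507, -0.1022, 0.1443]
tool_rot: [0.664, 0.747, -0.001, -0.002]
force: [0.4, -0.9, 0.0]
finger_gap: 0.529
gripper_force: 0.0
```

Run:
```python
from h import *
goj(.040,-.146,.044)
a=vision.snapshot("wrist")[:,:,::-1];cv2.imwrite("pics/w5.png",a)
```

```text
tcp in jig [ 0.0379 -0.1728] 0.1443 F [ 0.4 -0.9  0. ] t 16.4833
delta mm [ 26.6   2.4 100.3] turn -0.0014 rows 2.489209269701956 0.011555683461033084
```

View pics/w5.png

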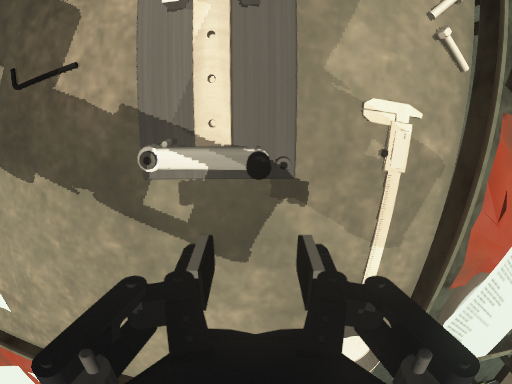

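The latch lies across behind the tail, with the pivot at (149,159) and the knob at (259,166). I'll measure its angle.

Run:
```python
from h import *
j=lambda px,z:((wray(px,z)[:,:2]-O)@RJ).round(4)
a=cv2.imread("pics/w5.png");m=(a.max(2)<32).astype(np.uint8)[145:190,240:276];ys,xs=np.nonzero(m);print(xs.min()+240,xs.max()+240,ys.min()+145,ys.max()+145)
for z in(.051,): print("knob",j([[xs.mean()+240,ys.mean()+145]],z),"pivot",j([[149,159]],.037))
g=cv2.GaussianBlur(a,(3,3),0).astype(float).sum(2)
P=[]
for c in range(168,240,3):
    d=np.diff(g[163:182,c]); P.append([c,163+d.argmin()+.5])
P=np.array(P);w=j(P,.032);l=cv2.fitLine(w.astype(np.float32),cv2.DIST_HUBER,0,.001,.001).ravel();print("arm lower edge angle",-np.arctan(l[1]/l[0]),"y",w[:,1])
s=vision.snapshot("scene")[:,:,::-1];cv2.imwrite("pics/s2.png",cv2.resize(s[130:310,120:360],None,fx=3,fy=3,interpolation=cv2.INTER_CUBIC))
```

```text
247 270 152 178
knob [[ 0.0406 -0.1494]] pivot [[-0.0573 -0.1448]]
arm lower edge angle 0.03138893 y [-0.156  -0.1551 -0.1552 -0.1552 -0.1553 -0.1553 -0.1553 -0.1554 -0.1554
 -0.1554 -0.1555 -0.1555 -0.1555 -0.1565 -0.1565 -0.1565 -0.1565 -0.1566
 -0.1566 -0.1566 -0.1566 -0.1566 -0.1566 -0.1567]
```

The latch reads about 0.03-0.045 rad open, which is too close to the limit. I'll push the knob home from behind with closed fingers.

Request:
drive_tool([
  [[-8, 2, 0, 0], [-17, 2, 0, 0], [-17, 2, 10, 0], [-17, 2, 35, 0], [-17, 2, 60, 0]],
], jaw=0)

```text
t: 17.0
tcp_pos: [0.6571, -0.1194, 0.0865]
tool_rot: [0.664, 0.748, 0.001, 0.002]
force: [-0.0, 0.9, -0.3]
finger_gap: -0.0
gripper_force: 0.0
```

Request:
drive_tool([
  [[0, 0, 18, 0], [0, 0, 32, 0], [0, 0, 36, 0], [0, 0, 36, 0], [0, 0, 36, 0]],
])

```text
t: 17.42
tcp_pos: [0.6565, -0.1188, 0.0507]
tool_rot: [0.664, 0.748, 0.0, 0.0]
force: [0.9, 0.1, -0.1]
finger_gap: -0.001
gripper_force: 0.0
```

Request:
drive_tool([
  [[4, 0, 0, 0], [8, 0, 0, 0], [12, 0, 0, 0], [16, 0, 0, 0], [18, 0, 0, 0]],
])

```text
t: 17.83
tcp_pos: [0.6539, -0.0997, 0.0509]
tool_rot: [0.664, 0.748, 0.0, 0.0]
force: [-0.4, 0.5, 0.3]
finger_gap: -0.003
gripper_force: 0.0
```

Request:
drive_tool([
  [[1.5, 0, 0, 0], [3, 0, 0, 0], [4.5, 0, 0, 0], [6, 0, 0, 0], [6, 0, 0, 0]],
])

```text
t: 18.25
tcp_pos: [0.6536, -0.0957, 0.0506]
tool_rot: [0.664, 0.748, -0.0, 0.001]
force: [0.3, -3.1, 0.8]
finger_gap: 0.001
gripper_force: 1.8
```

Run:
```python
from h import *
goj(.040,-.165,.047)
```

```text
tcp in jig [ 0.0416 -0.1666] 0.0506 F [ 0.3 -3.1  0.8] t 18.25
delta mm [ 1.6 -1.6  3.6] turn 0.0005 rows 0.10147612121012012 0.003907710788208618
```

Contact at 3 N. I'll keep going until it resists firmly.

Request:
drive_tool([
  [[1, 0, 0, 0], [2, 0, 0, 0], [3, 0, 0, 0], [4, 0, 0, 0], [4, 0, 0, 0]],
])

```text
t: 18.67
tcp_pos: [0.6536, -0.0953, 0.0507]
tool_rot: [0.663, 0.748, -0.002, 0.003]
force: [-1.0, -11.9, -1.1]
finger_gap: -0.0
gripper_force: 6.1
```

Request:
drive_tool([
  [[1, 0, 0, 0], [2, 0, 0, 0], [3, 0, 0, 0], [3, 0, 0, 0]],
])

```text
t: 19.0
tcp_pos: [0.6536, -0.0951, 0.0508]
tool_rot: [0.663, 0.749, -0.003, 0.005]
force: [-0.9, -19.4, -2.3]
finger_gap: 0.001
gripper_force: 9.2
```

It is hard against the stop: 19 N with no motion. I'll back off, rise and verify.

Request:
drive_tool([
  [[-6, 0, 0, 0], [-15, 0, 0, 0], [-25, 0, 0, 0], [-30, 0, -20, 0], [-30, 0, -50, 0]],
])

```text
t: 19.42
tcp_pos: [0.6533, -0.1178, 0.0972]
tool_rot: [0.664, 0.747, -0.001, -0.004]
force: [0.4, -0.4, 0.1]
finger_gap: -0.001
gripper_force: 0.0
```

Request:
drive_tool([
  [[0, 0, -25, 0], [0, 0, -45, 0], [0, 0, -45, 0], [0, 0, -45, 0], [0, 0, -45, 0]],
])

```text
t: 19.83
tcp_pos: [0.655, -0.117, 0.1443]
tool_rot: [0.664, 0.748, -0.0, -0.001]
force: [-0.4, -0.2, -0.8]
finger_gap: -0.004
gripper_force: 0.0
```

Run:
```python
from h import *
goj(.040,-.165,.047)
a=vision.snapshot("wrist")[:,:,::-1];cv2.imwrite("pics/w6.png",a)
j=lambda px,z:((wray(px,z)[:,:2]-O)@RJ).round(4)
m=(a.max(2)<32).astype(np.uint8); m[230:]=0
n,l,s,c=cv2.connectedComponentsWithStats(m)
for i in range(1,n):
    if s[i,4]>150: print(s[i],c[i],j([c[i]],.051))
cv2.imwrite("pics/w6c.png",cv2.resize(a[0:230,100:340],None,fx=2.5,fy=2.5,interpolation=cv2.INTER_CUBIC))
```

```text
tcp in jig [ 0.0405 -0.188 ] 0.1443 F [-0.4 -0.2 -0.8] t 19.8333
delta mm [22.8 -0.3 97.3] turn 0.0001 rows 2.397723717976836 0.0005664664595954605
[  9  54  55  23 323] [31.56346749 65.05882353] [[-0.1735 -0.0592]]
```

View pics/w6c.png

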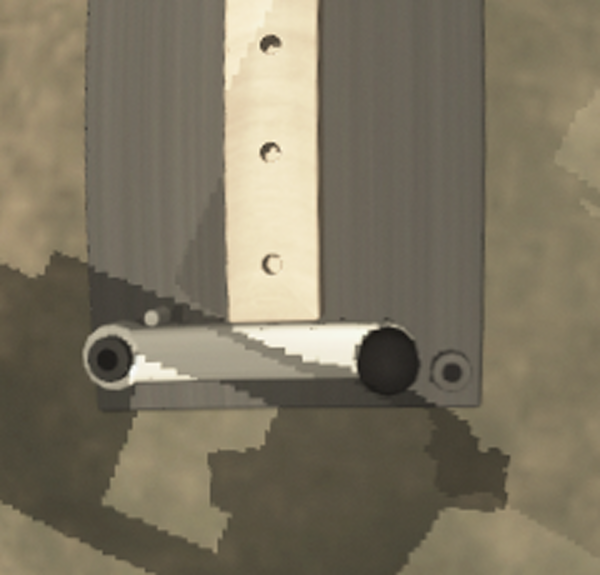

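The arm lies square against the bar's tail, with its upper edge at row 322 and the tail at row 320. Nothing is touching the robot, so I'm handing in.

```bash
python3 -c "
from h import *
print(manip.sign_off())"
```

```text
the job is handed in; nothing more can be done
None
```

The bar is fully home against the stop and the latch is pushed shut against its own stop. The brush, caliper, tin and hex key were left alone, and the job was handed in at about 20 s with no verdict returned.

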